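Find the socket that fits the frozen-box carrier's clamp nut

TASK

Find the socket that fits the hex nut on the carrier standing on the orange mat: try them on it from the smallest up, standing any that does not fit back upright on the bench. The first one that goes all the way down over the nut is the right one: keep it fully seated on the nut and finish while your gripper is still holding it, with the other two sockets upright on the bench. Leave the block of tubes, the jar and the spare red box alone.

Things in the scene. Friction and masses are not known exactly. Their poses are not given: they have to be found in the camera images.
- mat: Orange work mat, 150 x 150 x 3 mm, fixed, lying under the carrier to be worked on (nut within 15 mm of its centre). Origin: centre of the underside. The other two carriers wait on grey mats at the far side, straight ahead of the robot.
- carrier_a: Carrier fixed to the bench: aluminium base 100 x 110 x 10 mm, red 90 mm square box 50 mm high, strap over it along y, brass hex nut on top. Origin: centre of the underside, z up. Two guard lugs 50 mm long stand 20 mm above the seat, 37.5 to 42.5 mm from the nut's axis along the carrier's +y and -y; the socket goes down between them. Which carrier is on the orange mat changes.
- carrier_b: A carrier like carrier_a but for its nut's size. One of the three carriers has a 19 mm nut, one a 24 mm and one a 30 mm (across flats); which has which is not recorded.
- carrier_c: A carrier like carrier_a but for its nut's size. One of the three carriers has a 19 mm nut, one a 24 mm and one a 30 mm (across flats); which has which is not recorded.
- carrier_a_nut (a point): On carrier_a's nut axis at the top of the seat, a round washer 54 mm across, 70 mm above the bench: a fully seated socket has its origin here. Axes as the carrier's. The nut rises 16 mm above this (top 4 mm bevelled inwards by 3 mm), a 10 mm wide stud 6 mm more. Nut flats face the carrier's own +x and -x (and every 60 degrees). A socket too small stops 13 to 16 mm high.
- carrier_b_nut (a point): The same point on carrier_b: nut axis, top of the seat, 70 mm above the bench. Same heights and axes as carrier_a_nut.
- carrier_c_nut (a point): The same point on carrier_c: nut axis, top of the seat, 70 mm above the bench. Same heights and axes as carrier_a_nut.
- socket_small: Small hex socket, bright steel, red cap and band, mouth down on the bench. Body 34 mm across, 38 mm high; hex bore 21.5 mm across flats, 26 mm deep, for the 19 mm nut. Dark square adapter 20 x 20 mm on top, 38 to 78 mm above the mouth, faces square to the socket's x and y: grip it there. Origin: centre of the mouth, z up; bore flats face its own +x and -x (and every 60 degrees). About 160 g.
- socket_medium: Medium hex socket, bright steel, blue cap and band, mouth down on the bench. Body 40 mm across, 38 mm high; hex bore 26.5 mm across flats, 26 mm deep, for the 24 mm nut. Dark square adapter 20 x 20 mm on top, 38 to 78 mm above the mouth, faces square to the socket's x and y: grip it there. Origin: centre of the mouth, z up; bore flats face its own +x and -x (and every 60 degrees). About 200 g.
- socket_large: Large hex socket, bright steel, yellow cap and band, mouth down on the bench. Body 47 mm across, 38 mm high; hex bore 32.5 mm across flats, 26 mm deep, for the 30 mm nut. Dark square adapter 20 x 20 mm on top, 38 to 78 mm above the mouth, faces square to the socket's x and y: grip it there. Origin: centre of the mouth, z up; bore flats face its own +x and -x (and every 60 degrees). About 260 g.
- tube_block: Bystander: loose blue block 62 x 80 x 30 mm full of small tubes with orange and white caps, 58 mm high in all. Origin: centre of the underside.
- bottle: Bystander: small loose jar with an orange cap, 52 mm across and 85 mm high. Origin: centre of the underside.
- spare_box: Bystander: loose red lidded sample box, 90 x 90 x 50 mm. Origin: centre of the underside.
There are look-alikes about, which are no part of the job. What is shaped like the mat but blue is not meant.

How it is judged:
By the outcome, as a careful person would: the job done as asked, in the order asked, and still so for the second after the job is handed in, while the arm keeps its last pose, push and grip.
It also fails if it takes over 72 s, if anything falls off the work surface, if the arm or the gripper's body presses on something with over 40 N, if the wrist force passes 120 N, or if a joint passes its speed limit or range.

ROBOT

A 6-joint arm with a two-finger parallel gripper is mounted at the origin on the work surface. World frame = base frame: x ahead of the robot, y to its left, z up, the work surface at z = 0. Lengths are in m, angles in rad, forces in N, time in s.
With the tool pointing down it reaches from about 0.225 to 0.875 m from the base axis. Payload 3.4 kg.
Tool frame: the origin (TCP) lies between the finger pads; the fingertips stand 14 mm ahead of it and the grasp point (between the pads) lies 5 mm behind it; z points along the fingers, y is the direction in which the jaws open and shut (so a half turn about z gives the same grasp; the last joint's range is limited). The gripper opens to 85 mm and grips with 20 to 120 N. Pads are 22 mm wide; open, the fingers measure 114 mm over their backs; the gripper's body (76 mm by 85 mm) begins 54 mm behind the grasp point. The pads swing forward as they close: fully open they stand 13 mm farther back than shut.
Start: joints at [-1.234, 0.276, 1.505, -0, 1.361, -0.121], TCP at [0.254, -0.516, 0.245] pointing down, gripper open.
Joint ranges: [-2.89, 2.89], [-0.75, 2.08], [0.22, 2.7], [-1.18, 4.32], [0.11, 2.71], [-2.7, 2.7]. Speed limits (rad/s): [2.57, 2.57, 3.14, 3.14, 3.14, 3.14].

INTERFACE

Orientations are given as a unit quaternion [w, x, y, z].
In Python, from rig import manip, get_image, job gives the robot as it stands. The module is installed in compiled form; this text tells all that it offers.
- The arm moves only by the tool step_arm, never from a script. Its argument "moves" is one flat list of numbers, 5 for each row, row after row: the shift along the tool's x, y, z as a fraction of full scale, then the turn about the tool's z as a fraction of full scale, then the gripper's target within -1 to 1 (shut at 1, half-way at 0, fully open at -1). In form: [dx, dy, dz, twist, hand, dx, dy, dz, twist, hand, ...]. A call has 1 to 5 rows; each row is the pose to reach, as a shift and turn from the pose commanded when the call began, along the tool's axes at that moment, turning the shorter way round; what a row does not reach only later rows make up. Full scale, the value 1, is 500 mm for a shift and pi rad for a turn. A row lasts 1/10 s, in which the tool goes at most 50 mm and 8.59 degrees, less where a joint would pass 70% of its speed; a pose out of reach is approached as far as the arm can. A call with a number of a shift or a turn outside -1 to 1 is refused whole. A call with a gripper value outside its range is refused whole. The fingers move at their own pace and stop on an object; "force" is the grip in N (left out, the last holds). Time passes only in rows, so rows that repeat a pose let the fingers close. It gives the time, the measured TCP pose, the force and the opening at its end, in the units of the state.
- manip.get_state(): the state, without advancing time (a new reading comes with each control period).
- get_image(name): name is "scene" or "top"; returns a dict with "frame" (420x560x3 uint8, blue, green, red), "fx", "fy", "cx", "cy" (pixels), "rvec" (rotation vector, rad) and "tvec" (3), from world to camera coordinates, as OpenCV has them. Camera axes: x right, y down, z forward; pixel columns grow to the right and rows downward; lengths in m; the calibration is good to about 2 mm. A picture is of the moment at which its call begins. There is no depth.
- job.sign_off(): hands the job in, once; it reports no verdict.
The state is a dict: "clock": time; "qpos": joint angles; "qd": joint speeds; "effort": joint torques, N m; "position": TCP position; "ee_rot": TCP orientation; "contact_force": force on the tool from outside, world axes, zero at the start; "moment": the same for the moment, N m; "width": finger opening in m.
Only numpy, scipy, OpenCV 4.12 (cv2) and the standard library are available. Lean on these libraries where they do the work, as an engineer would, in place of code of your own. Each camera call takes 0.05 s, during which the arm holds its last target. There are 200 camera calls.

## Working session

There is one attempt and no reset: what is moved stays moved. The work goes in short steps, Python scripts to look and compute and a tool call to move; the robot and the scene stay as the last step left them, time stands still between calls to the robot, and variables do not carry over. Pictures are saved under pics/ and viewed, about 8 in all and at most 12, crops included, and the job is handed in when it is done.

Besides the shell and the picture viewer there is one more tool, called after "Request:" by a JSON object that holds its "fn" and its "kwargs". step_arm: Moves the arm, as the interface text tells. Its arguments: {"type":"object","properties":{"moves":{"type":"array","items":{"type":"number","minimum":-1,"maximum":1}},"force":{"type":"number"}},"required":["moves"]}

```bash
mkdir -p pics
python3 - <<'E'
from rig import manip,get_image
import cv2,numpy as np,pickle
d={n:get_image(n) for n in("scene","top")}
pickle.dump(d,open('d0.pkl','wb'))
for n in d:
    cv2.imwrite(f'pics/{n}0.png',cv2.resize(d[n]['frame'],(784,588),interpolation=cv2.INTER_CUBIC))
    i=d[n];R=cv2.Rodrigues(np.array(i['rvec']))[0];print(n,i['fx'],i['cx'],i['cy'],-R.T@np.ravel(i['tvec']),R[2])
s=manip.get_state();print(s)
E
```

```text
scene 514.6376637390912 282.57234658572804 200.67223746705122 [1.16425363 0.19061381 0.85986609] [-0.62924515 -0.22241168 -0.74470369]
top 382.94082435600365 277.4199104490704 209.9309695409772 [ 0.43657118 -0.05237093  1.0947124 ] [ 0.06418662  0.01417045 -0.9978373 ]
{'clock': 0.1, 'qpos': array([-1.23400905e+00,  2.76533474e-01,  1.50603128e+00,  3.21126694e-06,
        1.36071163e+00, -1.21000215e-01]), 'qd': array([ 2.17010181e-04, -1.21572112e-04, -3.57699052e-03,  4.53899635e-04,
        1.49402184e-04,  7.74922278e-05]), 'effort': array([-4.27520206e-05, -4.17701197e+01, -2.46405923e+01, -2.16701242e-04,
        5.78416366e-03, -4.79984436e-06]), 'position': array([ 0.2539714 , -0.51535513,  0.24451536]), 'ee_rot': array([-8.37137479e-04,  9.73917731e-01,  2.26899855e-01, -8.90946057e-05]), 'contact_force': array([ 0.64530393, -0.44523096,  0.47986877]), 'moment': array([ 0.02984547, -0.04203179, -0.02593421]), 'width': 0.0854232866395026}
```

View pics/scene0.png

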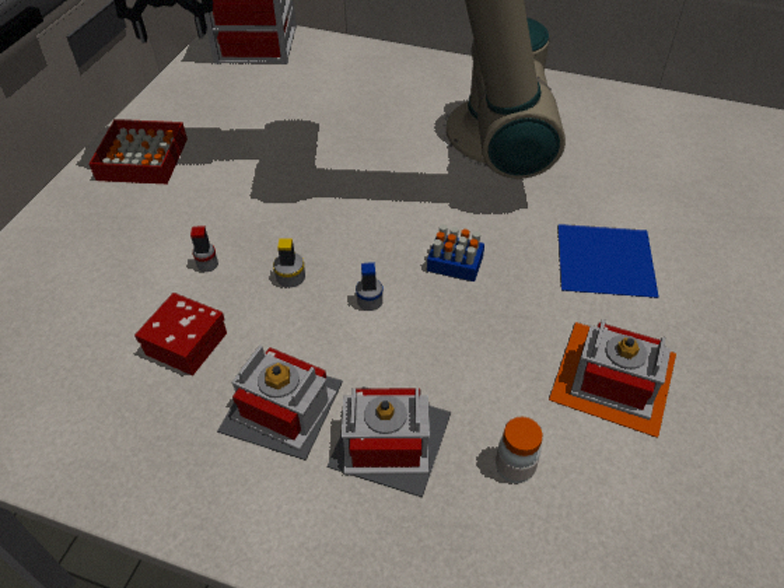

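View pics/top0.png

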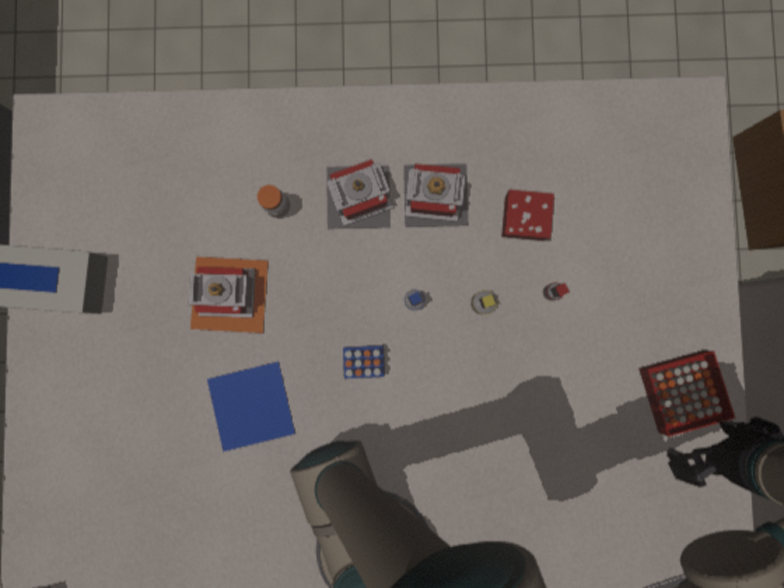

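The top view shows the red, yellow and blue sockets at display pixels (557,290), (487,301) and (416,299), with the orange-mat carrier's nut at about (218,290). Next I'll crop in for finer positions.

```bash
cat > h.py <<'E'
import cv2,numpy as np,pickle
def cam(i):
    R=cv2.Rodrigues(np.array(i['rvec']))[0];return R,-R.T@np.ravel(i['tvec'])
def ray(i,p,z):
    R,C=cam(i);v=R.T@np.array([(p[0]-i['cx'])/i['fx'],(p[1]-i['cy'])/i['fy'],1]);return (C+v*(z-C[2])/v[2])[:2]
def proj(i,P):
    K=np.array([[i['fx'],0,i['cx']],[0,i['fy'],i['cy']],[0,0,1.]])
    return cv2.projectPoints(np.array(P,float).reshape(-1,3),np.array(i['rvec'],float),np.array(i['tvec'],float),K,None)[0][:,0]
def crop(i,c,h,s):
    f=i['frame'];x,y=int(c[0])-h,int(c[1])-h
    return cv2.resize(f[y:y+2*h,x:x+2*h],(s,s),interpolation=cv2.INTER_NEAREST),(x,y)
E
python3 - <<'E'
from h import *
d=pickle.load(open('d0.pkl','rb'))
pts={'scene':[(200,240),(287,258),(369,282),(626,352)],'top':[(557,290),(487,301),(416,299),(222,290)]}
rows=[]
for n in('top','scene'):
    cs=[]
    for k,p in enumerate(pts[n]):
        if k==3: continue
        c,o=crop(d[n],(p[0]/1.4,p[1]/1.4),13,260);print(n,k,o,'x10');cs.append(c)
    rows.append(np.hstack(cs))
cv2.imwrite('pics/s.png',np.vstack(rows))
cs=[]
for n in('top','scene'):
    c,o=crop(d[n],(pts[n][3][0]/1.4,pts[n][3][1]/1.4),33,396);print(n,o,'x6');cs.append(c)
cv2.imwrite('pics/c.png',np.hstack(cs))
lab={}
for n in d:
    hsv=cv2.cvtColor(d[n]['frame'],cv2.COLOR_BGR2HSV)
    for k,(nm,lo,hi) in enumerate([('red',170,8),('yel',24,34),('blu',105,125)]):
        H,S,V=cv2.split(hsv);m=((H>=lo)|(H<=hi)) if lo>hi else (H>=lo)&(H<=hi)
        m=m&(S>150)&(V>60)
        c=np.array(pts[n][k])/1.4;yy,xx=np.nonzero(m);w=(abs(xx-c[0])<14)&(abs(yy-c[1])<14)
        print(n,nm,w.sum(),xx[w].mean(),yy[w].mean(),ray(d[n],(xx[w].mean(),yy[w].mean()),.078))
E
```

```text
top 0 (384, 194) x10
top 1 (334, 202) x10
top 2 (284, 200) x10
scene 0 (129, 158) x10
scene 1 (192, 171) x10
scene 2 (250, 188) x10
top (125, 174) x6
scene (414, 218) x6
scene red 77 142.24675324675326 168.06493506493507 [ 0.51043055 -0.36247646]
scene yel 77 203.8961038961039 177.02597402597402 [ 0.4928433  -0.22388777]
scene blu 71 262.6619718309859 192.16901408450704 [ 0.49433177 -0.08968842]
top red 25 401.08 206.4 [ 0.50467762 -0.36567222]
top yel 0 nan nan [nan nan]
top blu 0 nan nan [nan nan]<stdin>:23: RuntimeWarning: Mean of empty slice.
  ret = ret.dtype.type(ret / rcount)
```

View pics/s.png

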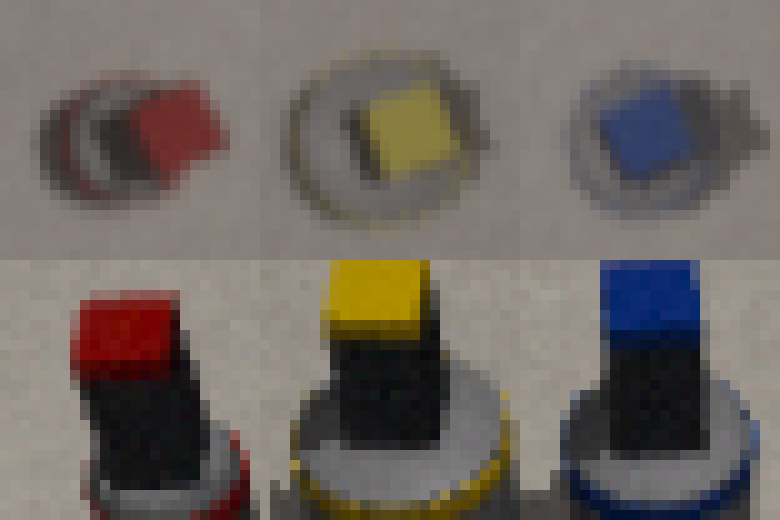

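View pics/c.png

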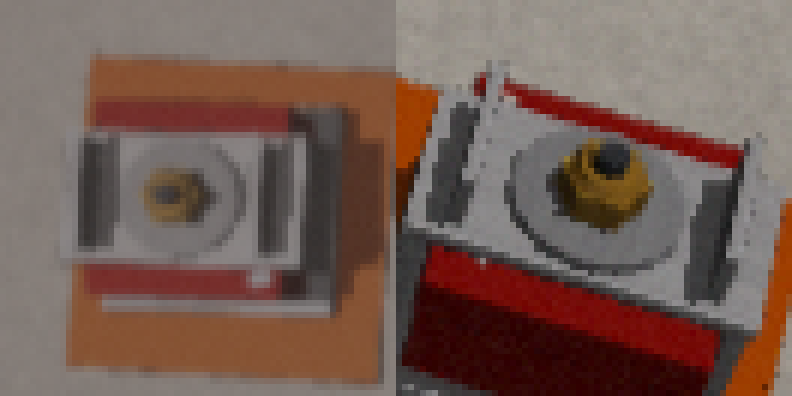

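Run:
```python
from h import *
d=pickle.load(open('d0.pkl','rb'))
org={'top':[(384,194),(334,202),(284,200)],'scene':[(129,158),(192,171),(250,188)]}
# hand-set: col windows by saturation/channel
for n in d:
  for k,nm in enumerate(['red','yel','blu']):
    x0,y0=org[n][k];y0-=4;t=d[n]['frame'][y0:y0+30,x0:x0+26].astype(int);B,G,R=t[...,0],t[...,1],t[...,2]
    s=[R-(B+G)/2,(R+G)/2-B,B-(R+G)/2][k]
    m=s>0.6*np.percentile(s,99); 
    if n=='scene': m&=np.arange(30)[:,None]<17
    m=(m*255).astype(np.uint8);c=max(cv2.findContours(m,0,1)[0],key=cv2.contourArea)
    m2=np.zeros_like(m);cv2.drawContours(m2,[c],-1,255,-1)
    yy,xx=np.nonzero(m2)
    # subpixel: upsampled threshold contour
    P=np.array([ray(d[n],(x+x0,y+y0),.078) for x,y in zip(xx,yy)])
    r=cv2.minAreaRect((P*1000).astype(np.float32))
    print(n,nm,len(xx),'cen',P.mean(0).round(4),'rect',np.round(r[0],1),np.round(r[1],1),round(r[2],1))
def q(n,X,Y,z):
    o={'top':(125,174),'scene':(414,218)}[n]
    if n=='scene':X=X-396
    return ray(d[n],(o[0]+X/6-.5,o[1]+Y/6-.5),z)
print('washer',q('top',182,200,.07),q('scene',597,199,.07))
print('stud',q('top',168,193,.092),q('scene',612,157,.092))
for n,a,b in [('top',(62,264),(300,268)),('top',(75,130),(310,137)),('scene',(404,228),(760,330)),('top',(90,57),(392,74)),('top',(68,364),(382,384)),('top',(80,135),(78,252)),('top',(262,140),(260,250))]:
    A,B=q(n,*a,.067),q(n,*b,.067);v=A-B;print(n,A.round(4),B.round(4),'dir deg',np.degrees(np.arctan2(v[1],v[0])).round(2))
```

```text
scene red 57 cen [ 0.5024 -0.3709] rect [ 502.9 -370.3] [18.7 19.7] 18.4
scene yel 56 cen [ 0.4834 -0.2299] rect [ 483.6 -229.8] [15.1 19.8] 18.5
scene blu 63 cen [ 0.4914 -0.0907] rect [491.3 -91.2] [17.  19.2] 18.5
top red 53 cen [ 0.5045 -0.3661] rect [ 504.7 -366. ] [18.8 19.1] 25.3
top yel 54 cen [ 0.4855 -0.2266] rect [ 485.2 -226.4] [18.4 20.2] 17.3
top blu 51 cen [ 0.4936 -0.0877] rect [493.8 -88. ] [17.8 19.1] 25.4
washer [0.51758062 0.29253977] [0.51817477 0.29054925]
stud [0.51905596 0.291327  ] [0.51841158 0.29017664]
top [0.49   0.3478] [0.4861 0.2402] dir deg 87.89
top [0.5505 0.3422] [0.5451 0.2356] dir deg 87.1
scene [0.5464 0.2351] [0.55  0.344] dir deg -91.9
top [0.5836 0.3355] [0.5729 0.1983] dir deg 85.55
top [0.445  0.3449] [0.4333 0.2035] dir deg 85.28
top [0.5482 0.3399] [0.4953 0.3406] dir deg -0.75
top [0.5442 0.2573] [0.4945 0.2583] dir deg -1.1
```

The crops show the cap tops, each turned about 20° (mod 90). The washer and stud are centred near crop pixels (182,200) in the top view and (597,199) in the scene view. Averaging the two views gives small (0.5035,-0.3685), medium (0.4925,-0.0895), large (0.4845,-0.228) and nut (0.5183,0.291), with carrier yaw about -2°.

```bash
cat > go.py <<'E'
import sys,numpy as np
from rig import manip
from scipy.spatial.transform import Rotation as Ro
s=manip.get_state();q=s['ee_rot'];R=Ro.from_quat([q[1],q[2],q[3],q[0]]).as_matrix()
h=np.degrees(np.arctan2(R[1,0],R[0,0]))
print('t',s['clock'],'pos',s['position'].round(4),'head',h.round(2),'F',s['contact_force'].round(1),'w',round(s['width'],4),'q6',s['qpos'][5].round(2))
for a in sys.argv[1:]:
    x,y,z,hd=map(float,a.split(','))
    v=R.T@(np.array([x,y,z])-s['position'])/.5;t=((h-hd+180)%360-180)/180
    print(a,'->',v.round(4),'tw',round(t,4))
E
python3 go.py .5035,-.3685,.15,21
```

```text
t 0.1 pos [ 0.254  -0.5154  0.2445] head 26.23 F [ 0.6 -0.4  0.5] w 0.0854 q6 -0.12
.5035,-.3685,.15,21 -> [ 0.5774 -0.0426  0.1892] tw 0.0291
```

Request:
{"fn": "step_arm", "kwargs": {"moves": [0.577, -0.0425, 0.189, 0.029, -0.3, 0.577, -0.0425, 0.189, 0.029, -0.3, 0.577, -0.0425, 0.189, 0.029, -0.3, 0.577, -0.0425, 0.189, 0.029, -0.3, 0.577, -0.0425, 0.189, 0.029, -0.3], "force": 50}}

```text
clock: 0.6
position: [0.4602, -0.3942, 0.1667]
ee_rot: [-0.0, 0.983, 0.182, -0.0]
contact_force: [0.0, -0.8, 0.4]
width: 0.0554
```

Request:
{"fn": "step_arm", "kwargs": {"moves": [0, 0, 0, 0, -0.3]}}

```text
clock: 0.7
position: [0.4625, -0.3907, 0.1647]
ee_rot: [-0.003, 0.983, 0.185, 0.0]
contact_force: [0.4, 0.1, 0.4]
width: 0.0555
```

```bash
python3 go.py .5035,-.3685,.12,21 .5035,-.3685,.058,21
```

```text
t 0.7 pos [ 0.4625 -0.3907  0.1647] head 21.33 F [0.4 0.1 0.4] w 0.0555 q6 0.38
.5035,-.3685,.12,21 -> [ 0.0924 -0.011   0.0896] tw 0.0019
.5035,-.3685,.058,21 -> [ 0.0923 -0.0103  0.2136] tw 0.0019
```

Request:
{"fn": "step_arm", "kwargs": {"moves": [0.0924, -0.011, 0.04, 0.002, -0.3, 0.0924, -0.011, 0.0896, 0.002, -0.3, 0.0924, -0.011, 0.0896, 0.002, -0.3, 0.0924, -0.011, 0.0896, 0.002, -0.3]}}

```text
clock: 1.1
position: [0.4992, -0.374, 0.1227]
ee_rot: [-0.0, 0.984, 0.179, -0.001]
contact_force: [-0.8, 0.2, -0.2]
width: 0.0554
```

```bash
python3 go.py .5035,-.3685,.058,21
python3 - <<'E'
from rig import get_image
from h import *
a=[]
for n,c,hh in(('scene',(143,165),33),('top',(398,206),33)):
    i=get_image(n);a.append(crop(i,c,hh,396)[0])
cv2.imwrite('pics/g1.png',np.hstack(a))
E
```

```text
t 1.1 pos [ 0.4992 -0.374   0.1227] head 20.63 F [-0.8  0.2 -0.2] w 0.0554 q6 0.46
.5035,-.3685,.058,21 -> [ 0.012  -0.0072  0.1293] tw -0.0021
```

View pics/g1.png

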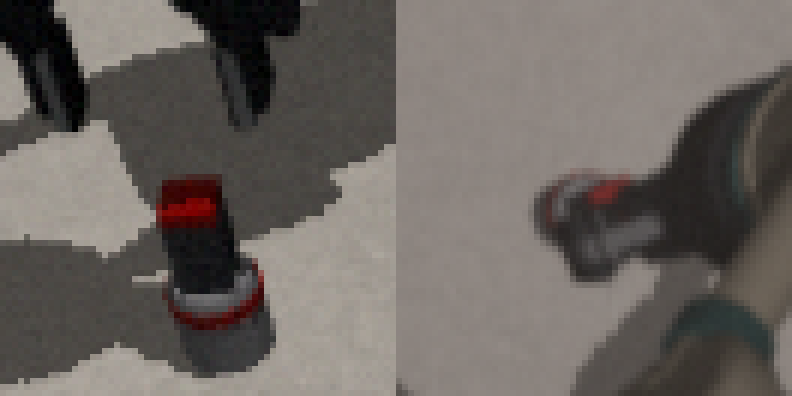

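The fingers straddle the small socket, with its cap at crop pixel (190,200) between fingertips at (65,130) and (245,130). I'll go down and grip.

Request:
{"fn": "step_arm", "kwargs": {"moves": [0.01, -0.006, 0.03, -0.002, -0.3, 0.01, -0.006, 0.08, -0.002, -0.3, 0.01, -0.006, 0.1293, -0.002, -0.3, 0.01, -0.006, 0.1293, -0.002, -0.3, 0.01, -0.006, 0.1293, -0.002, -0.3]}}

```text
clock: 1.7
position: [0.5038, -0.3701, 0.0594]
ee_rot: [0.001, 0.983, 0.182, 0.0]
contact_force: [1.1, -0.9, 0.6]
width: 0.0558
```

```bash
python3 go.py .5035,-.3685,.058,21
```

```text
t 1.7 pos [ 0.5038 -0.3701  0.0594] head 20.95 F [ 1.1 -0.9  0.6] w 0.0558 q6 0.46
.5035,-.3685,.058,21 -> [ 0.0007 -0.0032  0.0027] tw -0.0003
```

Request:
{"fn": "step_arm", "kwargs": {"moves": [0, -0.002, 0.002, 0, 0, 0, -0.002, 0.002, 0, 0.4, 0, -0.002, 0.002, 0, 1, 0, -0.002, 0.002, 0, 1, 0, -0.002, 0.002, 0, 1]}}

```text
clock: 2.2
position: [0.5039, -0.3688, 0.0587]
ee_rot: [0.001, 0.983, 0.182, 0.001]
contact_force: [-0.7, 0.5, 5.9]
width: 0.0197
```

Request:
{"fn": "step_arm", "kwargs": {"moves": [0, 0, 0, 0, 1, 0, 0, 0, 0, 1]}}

```text
clock: 2.4
position: [0.5039, -0.3688, 0.0587]
ee_rot: [0.001, 0.983, 0.182, 0.001]
contact_force: [-1.1, -0.1, 6.0]
width: 0.0193
```

```bash
python3 go.py .5035,-.3685,.058,21 .5035,-.3685,.2,21
```

```text
t 2.4 pos [ 0.5039 -0.3688  0.0587] head 21.02 F [-1.1 -0.1  6. ] w 0.0193 q6 0.46
.5035,-.3685,.058,21 -> [-0.0006 -0.0009  0.0015] tw 0.0001
.5035,-.3685,.2,21 -> [-0.0004 -0.0003 -0.2825] tw 0.0001
```

Request:
{"fn": "step_arm", "kwargs": {"moves": [0, 0, -0.1, 0, 1, 0, 0, -0.2, 0, 1, 0, 0, -0.27, 0, 1, 0, 0, -0.27, 0, 1, 0, 0, -0.27, 0, 1]}}

```text
clock: 2.9
position: [0.5035, -0.3681, 0.1928]
ee_rot: [0.001, 0.983, 0.182, 0.0]
contact_force: [0.3, 0.4, -2.3]
width: 0.0193
```

```bash
python3 go.py .5183,-.02,.2,-2 .5183,.291,.2,-2
```

```text
t 2.9 pos [ 0.5035 -0.3681  0.1928] head 21.02 F [ 0.3  0.4 -2.3] w 0.0193 q6 0.46
.5183,-.02,.2,-2 -> [ 0.2774 -0.6392 -0.015 ] tw 0.1279
.5183,.291,.2,-2 -> [ 0.5005 -1.2199 -0.0155] tw 0.1279
```

Request:
{"fn": "step_arm", "kwargs": {"moves": [0.2774, -0.6392, -0.015, 0.128, 1, 0.2774, -0.6392, -0.015, 0.128, 1, 0.2774, -0.6392, -0.015, 0.128, 1, 0.2774, -0.6392, -0.015, 0.128, 1, 0.2774, -0.6392, -0.015, 0.128, 1]}}

```text
clock: 3.4
position: [0.5124, -0.1163, 0.1951]
ee_rot: [-0.001, 1.0, -0.018, -0.002]
contact_force: [0.8, -0.2, -1.5]
width: 0.0198
```

```bash
python3 go.py .5183,.1,.2,-2 .5183,.291,.2,-2
```

```text
t 3.4 pos [ 0.5124 -0.1163  0.1951] head -2.07 F [ 0.8 -0.2 -1.5] w 0.0198 q6 1.25
.5183,.1,.2,-2 -> [-0.0038 -0.4328 -0.009 ] tw -0.0004
.5183,.291,.2,-2 -> [-0.0176 -0.8145 -0.0083] tw -0.0004
```

Request:
{"fn": "step_arm", "kwargs": {"moves": [-0.017, -0.78, -0.008, 0, 1, -0.017, -0.78, -0.008, 0, 1, -0.017, -0.78, -0.008, 0, 1, -0.017, -0.78, -0.008, 0, 1, -0.017, -0.78, -0.008, 0, 1]}}

```text
clock: 3.9
position: [0.5157, 0.1331, 0.1977]
ee_rot: [0.0, 1.0, -0.018, -0.002]
contact_force: [1.2, 0.8, -0.7]
width: 0.0196
```

Request:
{"fn": "step_arm", "kwargs": {"moves": [-0.007, -0.25, 0, 0, 1, -0.007, -0.25, 0, 0, 1, -0.007, -0.25, 0, 0, 1, -0.007, -0.25, 0, 0, 1, -0.007, -0.25, 0, 0, 1]}}

```text
clock: 4.4
position: [0.517, 0.2561, 0.1978]
ee_rot: [0.001, 1.0, -0.017, -0.002]
contact_force: [1.0, -0.1, -1.2]
width: 0.0194
```

```bash
python3 go.py .5183,.291,.16,-2
```

```text
t 4.4 pos [0.517  0.2561 0.1978] head -1.93 F [ 1.  -0.1 -1.2] w 0.0194 q6 1.94
.5183,.291,.16,-2 -> [ 0.0006 -0.0701  0.0753] tw 0.0004
```

Request:
{"fn": "step_arm", "kwargs": {"moves": [0.0006, -0.07, 0, 0, 1, 0.0006, -0.07, 0.035, 0, 1, 0.0006, -0.07, 0.072, 0, 1, 0.0006, -0.07, 0.072, 0, 1, 0.0006, -0.07, 0.072, 0, 1]}}

```text
clock: 4.9
position: [0.5197, 0.2898, 0.1635]
ee_rot: [0.001, 1.0, -0.018, -0.001]
contact_force: [0.5, -0.6, -1.1]
width: 0.0196
```

```bash
python3 go.py .5183,.291,.13,-2
python3 - <<'E'
from rig import get_image
from h import *
a=[]
for n,c,hh in(('scene',(448,245),33),('top',(158,207),33)):
    i=get_image(n);c,o=crop(i,c,hh,396);a.append(c);print(n,o)
cv2.imwrite('pics/n1.png',np.hstack(a))
E
```

```text
t 4.9 pos [0.5197 0.2898 0.1635] head -2.12 F [ 0.5 -0.6 -1.1] w 0.0196 q6 2.0
.5183,.291,.13,-2 -> [-0.0028 -0.0024  0.067 ] tw -0.0007
scene (415, 212)
top (125, 174)
```

View pics/n1.png

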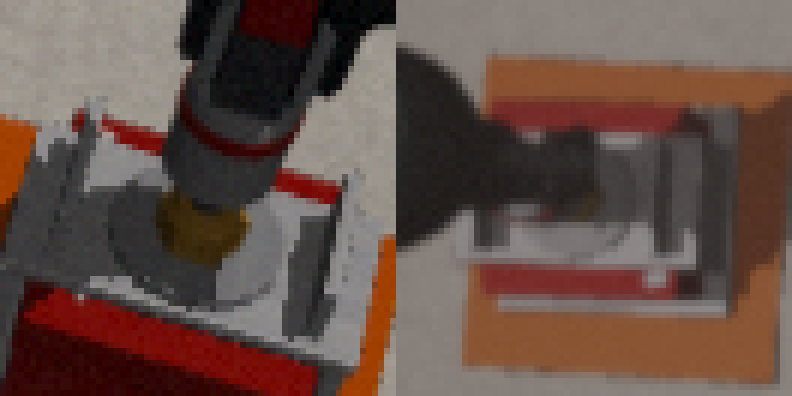

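The small socket hangs over the nut, with its mouth at about scene crop pixel (217,188) and the nut at (205,220). I'll check that the projections agree.

Run:
```python
from h import *
d=pickle.load(open('d0.pkl','rb'))
def show(n,P,o):
    p=proj(d[n],P);print(n,P,((p+.5-np.array(o))*6).round(0).tolist())
x,y=.5197,.2898
a=np.linspace(0,2*np.pi,9)[:-1]
show('scene',[[x,y,.105]],(415,212))
p=proj(d['scene'],[[x+.017*np.cos(t),y+.017*np.sin(t),.105] for t in np.linspace(0,6.28,60)]);p=(p+.5-np.array((415,212)))*6;print(p.min(0),p.max(0))
show('scene',[[.5183,.291,.07],[.5183,.291,.092]],(415,212))
show('top',[[.5183,.291,.07]],(125,174))
```

```text
scene [[0.5197, 0.2898, 0.105]] [[218.0, 170.0]]
[161.44019463 126.60214237] [275.19963976 214.88869075]
scene [[0.5183, 0.291, 0.07], [0.5183, 0.291, 0.092]] [[196.0, 236.0], [213.0, 193.0]]
top [[0.5183, 0.291, 0.07]] [[185.0, 198.0]]
```

Request:
{"fn": "step_arm", "kwargs": {"moves": [-0.002, -0.002, 0.01, 0, 1, -0.002, -0.002, 0.02, 0, 1, -0.002, -0.002, 0.028, 0, 1, -0.002, -0.002, 0.032, 0, 1, -0.002, -0.002, 0.032, 0, 1]}}

```text
clock: 5.5
position: [0.5187, 0.2922, 0.1476]
ee_rot: [0.0, 1.0, -0.018, -0.0]
contact_force: [0.0, -1.0, -1.4]
width: 0.0195
```

Request:
{"fn": "step_arm", "kwargs": {"moves": [0, 0, 0.003, 0, 1, 0, 0, 0.006, 0, 1, 0, 0, 0.006, 0, 1]}}

```text
clock: 5.8
position: [0.5189, 0.2923, 0.145]
ee_rot: [0.0, 1.0, -0.018, -0.0]
contact_force: [0.5, -0.1, -1.9]
width: 0.0194
```

```bash
python3 go.py .5183,.291,.13,-2
```

```text
t 5.8 pos [0.5189 0.2923 0.145 ] head -2.03 F [ 0.5 -0.1 -1.9] w 0.0194 q6 2.0
.5183,.291,.13,-2 -> [-0.0012  0.0026  0.0299] tw -0.0002
```

Request:
{"fn": "step_arm", "kwargs": {"moves": [-0.0008, 0.0016, 0.003, 0, 1, -0.0008, 0.0016, 0.006, 0, 1, -0.0008, 0.0016, 0.009, 0, 1, -0.0008, 0.0016, 0.009, 0, 1]}}

```text
clock: 6.2
position: [0.5186, 0.2914, 0.1417]
ee_rot: [0.0, 1.0, -0.018, 0.0]
contact_force: [-1.7, -1.0, 5.1]
width: 0.0193
```

```bash
python3 go.py .5183,.291,.13,-2
```

```text
t 6.2 pos [0.5186 0.2914 0.1417] head -2.03 F [-1.7 -1.   5.1] w 0.0193 q6 2.0
.5183,.291,.13,-2 -> [-0.0005  0.0009  0.0234] tw -0.0002
```

Request:
{"fn": "step_arm", "kwargs": {"moves": [0, 0, 0.003, 0, 1, 0, 0, 0.006, 0, 1, 0, 0, 0.006, 0, 1]}}

```text
clock: 6.5
position: [0.5188, 0.2914, 0.1413]
ee_rot: [-0.0, 1.0, -0.018, 0.001]
contact_force: [-3.3, -2.7, 17.3]
width: 0.0193
```

Request:
{"fn": "step_arm", "kwargs": {"moves": [0, 0, 0.0, -0.04, 1, 0, 0, 0, -0.08, 1, 0, 0, 0, -0.12, 1, 0, 0, 0, -0.167, 1, 0, 0, 0, -0.167, 1]}}

```text
clock: 7.0
position: [0.5188, 0.2915, 0.141]
ee_rot: [0.0, 0.97, 0.244, 0.001]
contact_force: [-4.4, -1.5, 15.5]
width: 0.0196
```

```bash
python3 go.py .5183,.291,.13,-2
```

```text
t 7.0 pos [0.5188 0.2915 0.141 ] head 28.2 F [-4.4 -1.5 15.5] w 0.0196 q6 1.47
.5183,.291,.13,-2 -> [-0.0015  0.0004  0.022 ] tw 0.1678
```

The small socket stops about 12.5 mm high under 16 N, even when turned through 30°, so it is too small. I'll take it back.

Request:
{"fn": "step_arm", "kwargs": {"moves": [0, 0, -0.04, 0, 1, 0, 0, -0.12, 0, 1, 0, 0, -0.12, 0, 1, 0, 0, -0.12, 0, 1]}}

```text
clock: 7.4
position: [0.5191, 0.2917, 0.1986]
ee_rot: [-0.0, 0.97, 0.242, 0.001]
contact_force: [-0.7, -0.1, -2.3]
width: 0.0191
```

```bash
python3 go.py .50,.0,.2,21 .504,-.369,.2,21
```

```text
t 7.4 pos [0.5191 0.2917 0.1986] head 28.03 F [-0.7 -0.1 -2.3] w 0.0191 q6 1.48
.50,.0,.2,21 -> [-0.3078  0.497  -0.0034] tw 0.0391
.504,-.369,.2,21 -> [-0.6476  1.1522 -0.004 ] tw 0.0391
```

Request:
{"fn": "step_arm", "kwargs": {"moves": [-0.245, 0.413, -0.003, 0.039, 1, -0.245, 0.413, -0.003, 0.039, 1, -0.245, 0.413, -0.003, 0.039, 1, -0.245, 0.413, -0.003, 0.039, 1, -0.245, 0.413, -0.003, 0.039, 1]}}

```text
clock: 7.9
position: [0.5059, 0.0493, 0.1975]
ee_rot: [0.0, 0.983, 0.182, -0.002]
contact_force: [0.7, 0.2, -2.1]
width: 0.0189
```

Request:
{"fn": "step_arm", "kwargs": {"moves": [-0.1756, 0.4575, 0, 0, 1, -0.1756, 0.4575, 0, 0, 1, -0.1756, 0.4575, 0, 0, 1, -0.1756, 0.4575, 0, 0, 1, -0.1756, 0.4575, 0, 0, 1]}}

```text
clock: 8.4
position: [0.5063, -0.1953, 0.1975]
ee_rot: [-0.001, 0.983, 0.182, -0.001]
contact_force: [1.4, 0.9, -2.1]
width: 0.0193
```

Request:
{"fn": "step_arm", "kwargs": {"moves": [-0.1336, 0.3257, 0, 0, 1, -0.1336, 0.3257, 0, 0, 1, -0.1336, 0.3257, 0, 0, 1, -0.1336, 0.3257, 0, 0, 1, -0.1336, 0.3257, 0.1, 0, 1]}}

```text
clock: 8.9
position: [0.5069, -0.3775, 0.1532]
ee_rot: [0.007, 0.984, 0.18, 0.004]
contact_force: [1.9, -0.7, -1.3]
width: 0.0194
```

```bash
python3 go.py .504,-.369,.07,21 .504,-.369,.059,21
```

```text
t 8.9 pos [ 0.5069 -0.3775  0.1532] head 20.78 F [ 1.9 -0.7 -1.3] w 0.0194 q6 0.46
.504,-.369,.07,21 -> [-0.0003 -0.0205  0.1661] tw -0.0012
.504,-.369,.059,21 -> [-0.0004 -0.0208  0.1881] tw -0.0012
```

Request:
{"fn": "step_arm", "kwargs": {"moves": [0, 0, 0.06, 0, 1, 0, 0, 0.12, 0, 1, 0, 0, 0.14, 0, 1, 0, 0, 0.14, 0, 1, 0, 0, 0.14, 0, 1]}}

```text
clock: 9.4
position: [0.5041, -0.3697, 0.0798]
ee_rot: [0.0, 0.983, 0.182, 0.0]
contact_force: [0.2, -0.9, -1.0]
width: 0.0195
```

```bash
python3 go.py .504,-.369,.07,21 .504,-.369,.059,21
```

```text
t 9.4 pos [ 0.5041 -0.3697  0.0798] head 21.02 F [ 0.2 -0.9 -1. ] w 0.0195 q6 0.46
.504,-.369,.07,21 -> [ 0.0003 -0.0014  0.0195] tw 0.0001
.504,-.369,.059,21 -> [ 0.0003 -0.0014  0.0415] tw 0.0001
```

Request:
{"fn": "step_arm", "kwargs": {"moves": [0, 0, 0.02, 0, 1, 0, 0, 0.035, 0, 1, 0, 0, 0.0415, 0, 1, 0, 0, 0.043, 0, 1, 0, 0, 0.043, 0, 1]}}

```text
clock: 9.9
position: [0.5035, -0.3691, 0.0587]
ee_rot: [0.0, 0.983, 0.182, 0.0]
contact_force: [-2.4, 1.1, 4.1]
width: 0.0194
```

Request:
{"fn": "step_arm", "kwargs": {"moves": [0, 0, 0.001, 0, 1, 0, 0, 0.001, 0, 1]}}

```text
clock: 10.1
position: [0.5035, -0.3691, 0.0587]
ee_rot: [0.0, 0.983, 0.182, 0.0]
contact_force: [-2.7, 2.4, 8.0]
width: 0.0187
```

Request:
{"fn": "step_arm", "kwargs": {"moves": [0, 0, 0, 0, 0.2, 0, 0, 0, 0, -0.3, 0, 0, 0, 0, -0.3, 0, 0, 0, 0, -0.3]}}

```text
clock: 10.5
position: [0.5036, -0.3694, 0.057]
ee_rot: [0.0, 0.983, 0.182, -0.0]
contact_force: [0.8, -0.4, 0.7]
width: 0.0553
```

Request:
{"fn": "step_arm", "kwargs": {"moves": [0, 0, -0.06, 0, -0.3, 0, 0, -0.14, 0, -0.3, 0, 0, -0.22, 0, -0.3, 0, 0, -0.22, 0, -0.3]}}

```text
clock: 10.9
position: [0.5065, -0.372, 0.1734]
ee_rot: [0.005, 0.983, 0.182, 0.004]
contact_force: [-0.3, -0.7, 0.4]
width: 0.0558
```

Request:
{"fn": "step_arm", "kwargs": {"moves": [0.18, -0.53, 0, 0, -0.3, 0.18, -0.53, 0, 0, -0.3, 0.18, -0.53, 0, 0, -0.3, 0.18, -0.53, 0, 0, -0.3, 0.18, -0.53, 0, 0, -0.3]}}

```text
clock: 11.4
position: [0.4931, -0.1177, 0.1666]
ee_rot: [-0.0, 0.983, 0.182, -0.0]
contact_force: [1.3, 0.6, -0.3]
width: 0.0557
```

Request:
{"fn": "step_arm", "kwargs": {"moves": [0.02, -0.059, 0, 0, -0.3, 0.02, -0.059, 0, 0, -0.3, 0.02, -0.059, 0, 0, -0.3]}}

```text
clock: 11.7
position: [0.4925, -0.0881, 0.1669]
ee_rot: [0.0, 0.983, 0.183, -0.0]
contact_force: [0.7, -0.4, -0.2]
width: 0.0555
```

```bash
python3 go.py .4925,-.0895,.1,21 .4925,-.0895,.058,21;python3 - <<'E'
from rig import get_image
from h import *
a=[]
for n,c,hh in(('scene',(262,200),33),('scene',(143,170),33)):
    i=get_image(n);c,o=crop(i,c,hh,396);a.append(c);print(n,o)
cv2.imwrite('pics/b1.png',np.hstack(a))
E
```

```text
t 11.7 pos [ 0.4925 -0.0881  0.1669] head 21.12 F [ 0.7 -0.4 -0.2] w 0.0555 q6 0.89
.4925,-.0895,.1,21 -> [-0.001   0.0025  0.1338] tw 0.0007
.4925,-.0895,.058,21 -> [-0.001   0.0025  0.2178] tw 0.0007
scene (229, 167)
scene (110, 137)
```

View pics/b1.png

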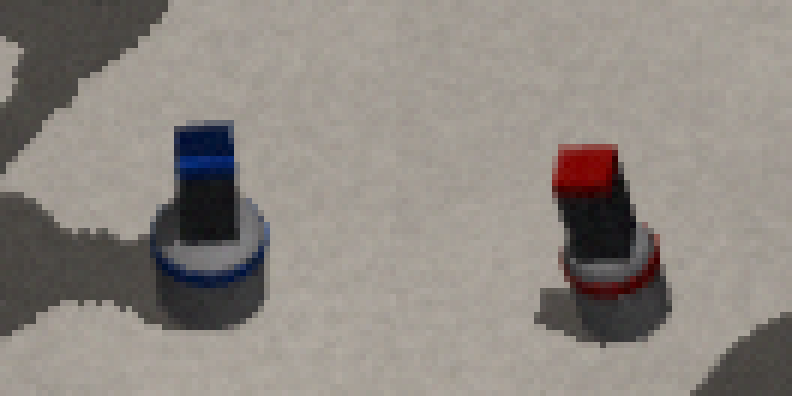

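The red socket stands upright at (590,250), and the blue one is upright and clear at (205,230). I'll go down on blue.

Request:
{"fn": "step_arm", "kwargs": {"moves": [-0.001, 0.0025, 0.08, 0, -0.3, -0.001, 0.0025, 0.15, 0, -0.3, -0.001, 0.0025, 0.2, 0, -0.3, -0.001, 0.0025, 0.217, 0, -0.3, -0.001, 0.0025, 0.217, 0, -0.3]}}

```text
clock: 12.3
position: [0.492, -0.0907, 0.0575]
ee_rot: [-0.001, 0.983, 0.181, -0.001]
contact_force: [-0.3, 0.7, -0.4]
width: 0.0554
```

Request:
{"fn": "step_arm", "kwargs": {"moves": [0, 0, 0, 0, 0, 0, 0, 0, 0, 0.4, 0, 0, 0, 0, 1, 0, 0, 0, 0, 1, 0, 0, 0, 0, 1]}}

```text
clock: 12.8
position: [0.4937, -0.0902, 0.0601]
ee_rot: [0.001, 0.983, 0.183, 0.001]
contact_force: [-0.6, -0.7, 6.7]
width: 0.0192
```

```bash
python3 go.py .4925,-.0895,.19,21
```

```text
t 12.8 pos [ 0.4937 -0.0902  0.0601] head 21.03 F [-0.6 -0.7  6.7] w 0.0192 q6 0.88
.4925,-.0895,.19,21 -> [-0.0011 -0.0016 -0.2598] tw 0.0002
```

Request:
{"fn": "step_arm", "kwargs": {"moves": [0, 0, -0.1, 0, 1, 0, 0, -0.2, 0, 1, 0, 0, -0.26, 0, 1, 0, 0, -0.26, 0, 1]}}

```text
clock: 13.2
position: [0.4953, -0.0905, 0.1934]
ee_rot: [0.003, 0.983, 0.182, 0.005]
contact_force: [0.6, -0.9, -2.0]
width: 0.0194
```

Request:
{"fn": "step_arm", "kwargs": {"moves": [0.2, -0.434, 0, 0.128, 1, 0.2, -0.434, 0, 0.128, 1, 0.2, -0.434, 0, 0.128, 1, 0.2, -0.434, 0, 0.128, 1, 0.2, -0.434, 0, 0.128, 1]}}

```text
clock: 13.7
position: [0.5064, 0.1454, 0.187]
ee_rot: [0.0, 1.0, -0.018, -0.001]
contact_force: [1.1, 1.1, -1.3]
width: 0.0194
```

Request:
{"fn": "step_arm", "kwargs": {"moves": [0.009, -0.286, 0, 0, 1, 0.009, -0.286, 0, 0, 1, 0.009, -0.286, 0, 0, 1, 0.009, -0.286, 0, 0, 1, 0.009, -0.286, 0, 0, 1]}}

```text
clock: 14.2
position: [0.5159, 0.287, 0.1865]
ee_rot: [0.001, 1.0, -0.016, -0.002]
contact_force: [0.1, -0.8, -1.6]
width: 0.0194
```

```bash
python3 go.py .5185,.2913,.15,-2
```

```text
t 14.2 pos [0.5159 0.287  0.1865] head -1.88 F [ 0.1 -0.8 -1.6] w 0.0194 q6 1.99
.5185,.2913,.15,-2 -> [ 0.0052 -0.0089  0.073 ] tw 0.0007
```

Request:
{"fn": "step_arm", "kwargs": {"moves": [0.005, -0.008, 0.03, 0, 1, 0.005, -0.008, 0.06, 0, 1, 0.005, -0.008, 0.071, 0, 1, 0.005, -0.008, 0.071, 0, 1, 0.005, -0.008, 0.071, 0, 1]}}

```text
clock: 14.7
position: [0.5201, 0.2896, 0.1533]
ee_rot: [0.0, 1.0, -0.018, 0.0]
contact_force: [-0.2, -0.5, -2.1]
width: 0.0199
```

```bash
python3 go.py .5185,.2913,.143,-2
```

```text
t 14.7 pos [0.5201 0.2896 0.1533] head -2.09 F [-0.2 -0.5 -2.1] w 0.0199 q6 2.0
.5185,.2913,.143,-2 -> [-0.0034 -0.0032  0.0206] tw -0.0005
```

Request:
{"fn": "step_arm", "kwargs": {"moves": [-0.0015, -0.0015, 0.005, 0, 1, -0.0015, -0.0015, 0.01, 0, 1, -0.0015, -0.0015, 0.015, 0, 1, -0.0015, -0.0015, 0.02, 0, 1, -0.0015, -0.0015, 0.02, 0, 1]}}

```text
clock: 15.2
position: [0.5189, 0.2911, 0.1427]
ee_rot: [0.0, 1.0, -0.018, -0.0]
contact_force: [-0.4, -0.3, -2.0]
width: 0.0193
```

```bash
python3 go.py .5185,.2913,.13,-2
```

```text
t 15.2 pos [0.5189 0.2911 0.1427] head -2.02 F [-0.4 -0.3 -2. ] w 0.0193 q6 2.0
.5185,.2913,.13,-2 -> [-0.0009 -0.0003  0.0253] tw -0.0001
```

Request:
{"fn": "step_arm", "kwargs": {"moves": [-0.0005, 0, 0.004, 0, 1, -0.0005, 0, 0.008, 0, 1, -0.0005, 0, 0.012, 0, 1, -0.0005, 0, 0.012, 0, 1]}}

```text
clock: 15.6
position: [0.5188, 0.2911, 0.1367]
ee_rot: [0.0, 1.0, -0.018, -0.0]
contact_force: [0.0, 0.2, -0.5]
width: 0.0191
```

```bash
python3 go.py .5185,.2913,.13,-2
```

```text
t 15.6 pos [0.5188 0.2911 0.1367] head -2.03 F [ 0.   0.2 -0.5] w 0.0191 q6 2.0
.5185,.2913,.13,-2 -> [-0.0005 -0.0003  0.0135] tw -0.0002
```

Now it's at 6.6 mm with almost no force, so it is going over the nut. I'll continue to the seat.

Request:
{"fn": "step_arm", "kwargs": {"moves": [0, 0, 0.004, 0, 1, 0, 0, 0.008, 0, 1, 0, 0, 0.012, 0, 1, 0, 0, 0.015, 0, 1, 0, 0, 0.015, 0, 1]}}

```text
clock: 16.1
position: [0.5189, 0.2912, 0.1301]
ee_rot: [-0.0, 1.0, -0.018, 0.0]
contact_force: [-0.9, -0.4, 2.0]
width: 0.0195
```

```bash
python3 go.py .5185,.2913,.13,-2
```

```text
t 16.1 pos [0.5189 0.2912 0.1301] head -2.03 F [-0.9 -0.4  2. ] w 0.0195 q6 2.0
.5185,.2913,.13,-2 -> [-0.0009 -0.0001  0.0003] tw -0.0002
```

Request:
{"fn": "step_arm", "kwargs": {"moves": [0, 0, 0.003, 0, 1, 0, 0, 0.005, 0, 1, 0, 0, 0.005, 0, 1, 0, 0, 0.005, 0, 1]}}

```text
clock: 16.5
position: [0.519, 0.2913, 0.1301]
ee_rot: [-0.0, 1.0, -0.018, 0.001]
contact_force: [-3.9, -1.5, 13.6]
width: 0.0194
```

```bash
python3 go.py .5185,.2913,.13,-2;python3 - <<'E'
from rig import get_image
from h import *
i=get_image('scene');cv2.imwrite('pics/f.png',np.hstack([crop(i,(448,245),33,396)[0],crop(i,(190,195),66,396)[0]]))
E
```

```text
t 16.5 pos [0.519  0.2913 0.1301] head -2.02 F [-3.9 -1.5 13.6] w 0.0194 q6 2.0
.5185,.2913,.13,-2 -> [-0.001  -0.      0.0001] tw -0.0001
```

View pics/f.png

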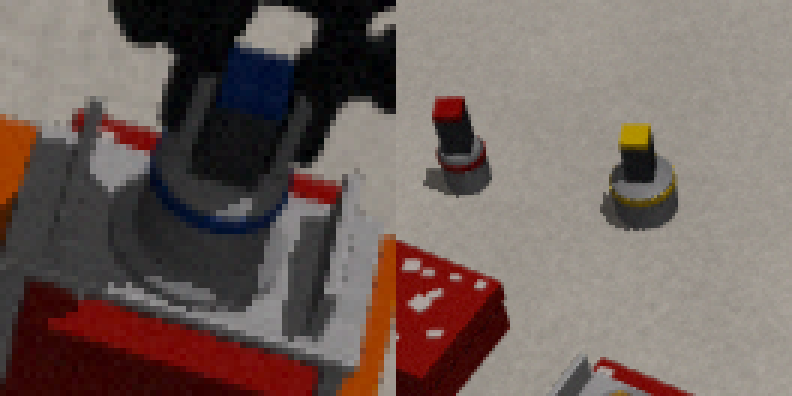

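The blue socket sits flat on the washer at (205,270) and is still gripped. It stopped hard at TCP z 0.1301, which is the seat height of 70 mm plus the 60.1 mm grip offset. The red and yellow sockets are upright at (463,150) and (640,180).

```bash
python3 -c "
from rig import job;print(job.sign_off())"
```

```text
the job is handed in; nothing more can be done
None
```

The medium (blue) socket is the one that fits. It is fully seated on the nut on the orange mat, still in the gripper, and the job is handed in at about 16.5 s.

- **Small (red):** I tried it first. It stopped about 12.5 mm above the seat under roughly 16 N, even when turned through 30°, so I stood it back upright where it came from.
- **Medium (blue):** It went down over the nut with almost no force. It stopped firmly at 70 mm above the bench, the seat height, and held there under about 14 N.
- **Large (yellow):** I never touched it, because the medium one already fitted.

In the last picture the blue socket sits flat on the washer, and the red and yellow ones are upright. I did not touch the tube block, the jar or the spare box.

**Disagreements:** the small socket stopped about 0.5 mm lower than the stated 13–16 mm, within my measuring error or a slight slip in the grip. The two cameras also differed by 2–5 mm, so I used the average of both. No check failed.

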